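Bolt the lid of a teapot transport case

TASK

The blue transport case is packed and its lid is shut; bolt it for the road. Push the brass knob along its slot until the bolt is fully home in the keeper on the deck, then push the knob over sideways through the notch until it lies right down beside the barrel. Keep the lid shut, and leave the two cups on the case standing where they are.

Things in the scene. Friction and masses are not known exactly. Their poses are not given: they have to be found in the camera images.
- case: Navy transport case, fixed to the table, 220 (x) x 360 (y) x 150 mm high. Origin: centre of its underside, z up; all mm below are in its frame. Its top (z = 150) is a fixed deck from y = -180 to -85, the lid from y = -84 to 180. A steel barrel bolt lies along y on the lid, at x = 0; the stem of its knob rides in an L-shaped slot in the barrel (see notch).
- barrel (a point): Middle of the top face of the bolt's steel barrel: case x = 0, y = 1, z = 176 mm. The barrel is 26 mm wide (x -13 to 13), 142 mm long (y -70 to 72) and stands 26 mm above the lid. The round bolt slides in it, axis at x = 0, z = 164. The slot's long leg, 11 mm wide, runs along the barrel's top, y = -18 to 45.
- notch (a point): Corner of the L-shaped slot on the bolt's axis: case x = 0, y = -12, z = 164 mm. Here, at the -y end of the long leg, a notch 13 mm wide opens through the barrel's +x side. Only here can the upright 8 mm stem be swung over towards the case's +x until it lies beside the barrel, which locks the bolt.
- keeper (a point): Centre of the steel keeper loop on the deck that receives the bolt's nose: case x = 0, y = -104, z = 164 mm. The loop is 30 mm wide, 18 mm long (y), its top at z = 178.5.
- knob (a point): Centre of the brass ball knob, diameter 19 mm, on the end of the stem, 40 mm from the bolt's axis. Upright it is at x = 0, z = 204 (case frame, mm), y = 38 less the bolt's travel; swung right over it is at x = +40, z = 167. It needs about 3 N to push along and 1 to 2 N to swing, and stays where it is left.
- bolt (a joint): Travel of the bolt towards the case's -y, m: 0 fully withdrawn, 0.050 fully home against its stop, the stem then in the middle of the notch. It starts at 0 to 0.015.
- handle (a joint): Swing of the handle about the bolt's axis, rad: 0 upright, growing towards the case's +x, 1.5 lying right down against its stop. In the long leg the slot's sides let it rock by 0.1 to 0.2 only. Push it along its arc: the ball does not slip easily under a fingertip, so a push straight down from half way (below about 1 rad) can stick.
- lid (a joint): Opening of the lid, rad, about a hinge along the case's +y edge (y = 180 mm): 0 shut; it lies shut by its own weight (1.2 kg).
- cup_deck: Red clay cup, 58 mm across, 40 mm high, loose, on the case's deck. Origin: centre of its underside.
- cup_lid: Cream clay cup, 58 mm across, 40 mm high, loose, on the lid. Origin: centre of its underside.

How it is judged:
On the way, in this order (a step that is already met when the one before it is completed fails the run):
1. the bolt is pushed fully home, its handle still upright in the slot (value of joint bolt above 0.0455 m and value of joint handle below 0.6 rad), for 0.04 s.
2. the handle is swung over through the notch until it lies down (value of joint handle above 1.3 rad and value of joint bolt above 0.0455 m), for 0.1 s.
At the end, for the whole second after the job is handed in: The bolt is home to within 4.5 mm of its stop, its handle lies down in the notch (at least 1.3 rad of 1.5), both at rest, the lid shut (all of step 2 and velocity of joint bolt between -0.01 and 0.01 m/s and velocity of joint handle between -0.1 and 0.1 rad/s and value of joint lid below 0.04 rad); the robot touches nothing.
It fails at once if the lid was lifted (value of joint lid above 0.06 rad).
It fails at once if a cup was displaced by more than 20 mm, tipped or lifted (distance of any of cup_deck, cup_lid from where it was at the start of the episode above 0.02 m or angle between any of cup_deck, cup_lid's own z axis and vertical above 0.4 rad).
It also fails if it takes over 45 s, if anything falls off the work surface, if the arm or the gripper's body presses on something with over 40 N, if the wrist force passes 120 N, or if a joint passes its speed limit or range.

ROBOT

A 6-joint arm with a two-finger parallel gripper is mounted at the origin on the work surface. World frame = base frame: x ahead of the robot, y to its left, z up, the work surface at z = 0. Lengths are in m, angles in rad, forces in N, time in s.
With the tool pointing down it reaches from about 0.4 to 0.925 m from the base axis. Payload 12.5 kg.
Tool frame: the origin (TCP) lies between the finger pads; the fingertips stand 14 mm ahead of it and the grasp point (between the pads) lies 5 mm behind it; z points along the fingers, x is the direction in which the jaws open and shut, and the axes are right-handed (so a half turn about z gives the same grasp; the last joint's range is limited). The gripper opens to 95 mm and grips with 3 to 60 N. Pads are 20 mm wide; open, the fingers measure 119 mm over their backs; the gripper's body (75 mm by 180 mm) begins 59 mm behind the grasp point.
Start: joints at [1.146, 0.491, 1.559, -0, 1.092, -0.106], TCP at [0.196, 0.594, 0.19] pointing down, gripper open.
Joint ranges: [-3.1, 3.1], [-0.84, 2.19], [0.05, 2.79], [-1.13, 4.28], [0.06, 2.93], [-2.69, 2.69]. Speed limits (rad/s): [2.22, 2.22, 2.79, 3.14, 3.14, 3.14].

INTERFACE

Orientations are given as a unit quaternion [w, x, y, z].
In Python, from station import manip gives the robot as it stands.
- The arm moves only by the tool step_arm, never from a script. Its argument "motion" is a list that holds one entry, the list of rows, each a list of 7 numbers: the shift along the tool's x, y, z in mm, then the turn, a rotation vector about the tool's x, y, z in degrees, then the opening in per cent of the stroke, from 0 (shut) to 100 (fully open). In form: [[[x, y, z, wx, wy, wz, grip], ...]]. A call has 1 to 12 rows; each row shifts and turns the commanded pose from where the row before left it, along the tool's axes as they then stand; what a row does not reach is not made up. A row lasts 1/12 s, in which the tool goes at most 41.7 mm and 7.16 degrees, less where a joint would pass 70% of its speed; a pose out of reach is approached as far as the arm can. A call is refused whole if a number of a shift passes 41.7 or a number of a turn 7.16, either way. A call with a gripper value outside its range is refused whole. The fingers move at their own pace and stop on an object; the grip force is fixed at half the most. Time passes only in rows, so rows that do not move let the fingers close. It gives the time, the measured TCP pose, the force and the opening at its end, in the units of the state.
- manip.get_state(): the state, without advancing time (a new reading comes with each control period).
- manip.grab_frame(name): name is "side" or "top" or "wrist"; returns the picture (480x640x3 uint8, red, green, blue); there is no depth.
- manip.camera_info(name): a dict with "fov_y" (degrees; the focal length in pixels is half the picture's height over the tangent of half this angle, whatever the lens; pixels are square), "cx", "cy" (the principal point, pixels), "T" (4x4, takes a point from camera to world coordinates). Camera axes: x right, y down, z forward; pixel columns grow to the right and rows downward; lengths in m; the calibration is good to about 2 mm. A picture is of the moment at which its call begins: read the wrist's pose just before it. camera_info takes no time and is no camera call; for the wrist camera it gives the pose at the moment of the call.
- manip.sign_off(): hands the job in, once; it reports no verdict.
The state is a dict: "time_s": time; "joint_pos": joint angles; "qvel": joint speeds; "joint_torque": joint torques, N m; "eef_pos": TCP position; "eef_rot": TCP orientation; "contact_force": force on the tool from outside, world axes, zero at the start; "moment": the same for the moment, N m; "opening": finger opening in m.
Only numpy, scipy, OpenCV 4.12 (cv2) and the standard library are available. Lean on these libraries where they do the work, as an engineer would, in place of code of your own. Each camera call takes 0.05 s, during which the arm holds its last target.

## Working session

There is one attempt and no reset: what is moved stays moved. The work goes in short steps, Python scripts to look and compute and a tool call to move; the robot and the scene stay as the last step left them, time stands still between calls to the robot, and variables do not carry over. Pictures are saved under pics/ and viewed, and the job is handed in when it is done.

Besides the shell and the picture viewer there is one more tool, called by a JSON object that holds its "op" and its "data", one argument or row to a line. step_arm: Moves the arm, as the interface text tells. Its arguments: {"type":"object","properties":{"motion":{"type":"array","items":{"type":"array","items":{"type":"array","items":{"type":"number"}}}}},"required":["motion"]}

```bash
mkdir -p pics; ls; python3 - <<'E'
from station import manip
import cv2
s=manip.get_state();print(s)
for n in ("side","top","wrist"):
    print(n,manip.camera_info(n))
    cv2.imwrite(f"pics/{n}0.png",manip.grab_frame(n)[:,:,::-1])
E
```

```text
pics
{'time_s': 0.0, 'joint_pos': array([ 1.14643806e+00,  4.91562334e-01,  1.55947326e+00, -2.04022049e-05,
        1.09172664e+00, -1.05588070e-01]), 'qvel': array([-9.78872761e-05,  2.14876508e-04, -4.61726142e-04,  8.33669744e-04,
       -5.60132500e-04, -2.53819301e-04]), 'joint_torque': array([-8.46029197e-04, -6.12660384e+01, -2.58167428e+01,  6.92276610e-02,
        4.83553531e-02, -1.17475361e-04]), 'eef_pos': array([0.19572968, 0.59325313, 0.18915185]), 'eef_rot': array([ 2.98639105e-04,  8.10367064e-01,  5.85922247e-01, -5.02870284e-04]), 'contact_force': array([ 0.21848289,  0.31765265, -0.67264933]), 'moment': array([-0.01189377,  0.00465739,  0.02396422]), 'opening': 0.09533465586842392}
side {'fov_y': 50.30468172885615, 'cx': 322.40341867266574, 'cy': 239.44722099098036, 'T': array([[ 0.88893248, -0.26865698,  0.37097503,  0.2057041 ],
       [-0.45798515, -0.5336654 ,  0.71095066, -0.59725032],
       [ 0.00697468, -0.80188819, -0.59743342,  0.67822409],
       [ 0.        ,  0.        ,  0.        ,  1.        ]])}
top {'fov_y': 51.98688097459845, 'cx': 311.0779266566402, 'cy': 238.80894969252628, 'T': array([[-0.01364329, -0.9968179 ,  0.0785362 ,  0.47917919],
       [-0.99962394,  0.01172877, -0.02478742,  0.07841713],
       [ 0.02378741, -0.07884485, -0.99660305,  0.93944867],
       [ 0.        ,  0.        ,  0.        ,  1.        ]])}
wrist {'fov_y': 61.14705002431278, 'cx': 316.8222699670342, 'cy': 233.7184677254612, 'T': array([[ 3.14096106e-01,  9.20830721e-01,  2.31115596e-01,
         1.30804078e-01],
       [ 9.49391192e-01, -3.04651168e-01, -7.64462544e-02,
         6.14690429e-01],
       [ 1.55767288e-05,  2.43430582e-01, -9.69918322e-01,
         3.84593521e-01],
       [ 0.00000000e+00,  0.00000000e+00,  0.00000000e+00,
         1.00000000e+00]])}
```

View pics/side0.png

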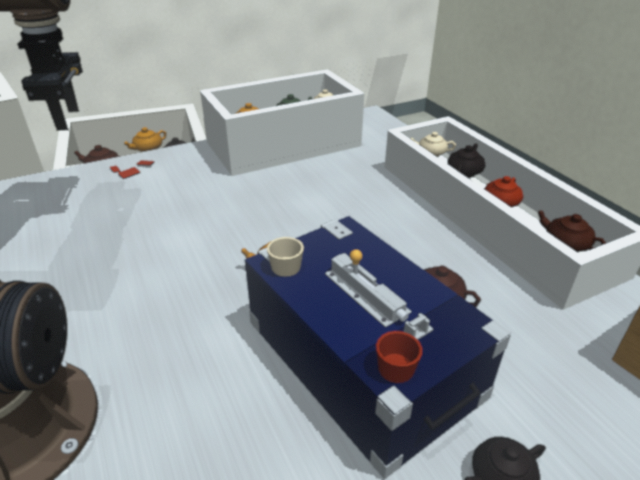

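View pics/top0.png

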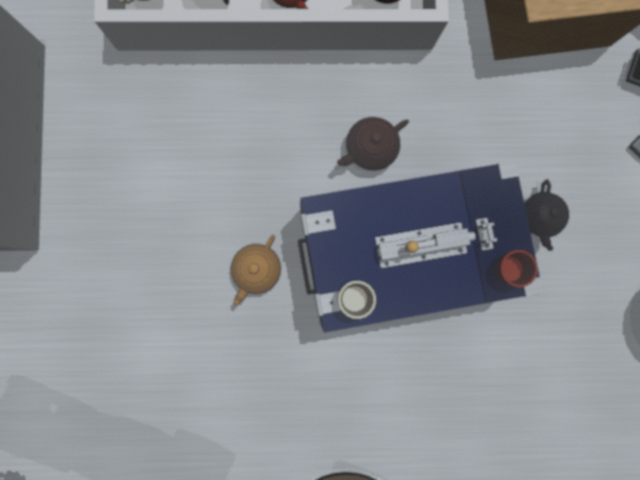

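Side: knob at about (357,256), keeper about (419,326), red cup (399,357), cream cup (286,256). Top: knob about (413,247), keeper (487,234). The case's -y points right in the top view. I'll measure next.

```bash
cat > h.py <<'E'
import numpy as np,cv2
from station import manip
def ray(n,uv,I=None):
    I=I or manip.camera_info(n); f=240/np.tan(np.radians(I['fov_y']/2))
    d=I['T'][:3,:3]@np.array([(uv[0]-I['cx'])/f,(uv[1]-I['cy'])/f,1]); return I['T'][:3,3],d/np.linalg.norm(d)
def plane(n,uv,z):
    o,d=ray(n,uv); return o+d*(z-o[2])/d[2]
def tri(a,b):
    A=np.zeros((3,3));B=np.zeros(3)
    for o,d in(a,b):
        P=np.eye(3)-np.outer(d,d);A+=P;B+=P@o
    p=np.linalg.solve(A,B); return p,[np.linalg.norm((np.eye(3)-np.outer(d,d))@(p-o)) for o,d in(a,b)]
def proj(n,p):
    I=manip.camera_info(n); f=240/np.tan(np.radians(I['fov_y']/2)); c=np.linalg.inv(I['T'])@np.append(p,1)
    return np.array([I['cx']+f*c[0]/c[2],I['cy']+f*c[1]/c[2]])
def blob(im,lo,hi,roi):
    x0,y0,x1,y1=roi; h=cv2.cvtColor(im[y0:y1,x0:x1].astype(np.uint8),cv2.COLOR_BGR2HSV)
    m=cv2.inRange(h,lo,hi); M=cv2.moments(m,True); return (M['m10']/M['m00']+x0,M['m01']/M['m00']+y0,M['m00'])
E
python3 - <<'E'
from h import *
t=cv2.imread('pics/top0.png');s=cv2.imread('pics/side0.png')
kt=blob(t,(10,110,90),(30,255,255),(395,230,430,265));ks=blob(s,(10,110,90),(30,255,255),(340,240,375,275))
print(kt,ks,tri(ray('top',kt),ray('side',ks)))
# case navy top mask in top view
h=cv2.cvtColor(t,cv2.COLOR_BGR2HSV);m=cv2.inRange(h,(110,100,20),(130,255,140))
cs,_=cv2.findContours(m,cv2.RETR_EXTERNAL,2);c=max(cs,key=cv2.contourArea);r=cv2.minAreaRect(c);print(r)
b=cv2.boxPoints(r);print(b,[plane('top',p,.15) for p in b])
cv2.imwrite('pics/z1.png',cv2.resize(t[150:345,285:550],None,fx=3,fy=3,interpolation=2))
cv2.imwrite('pics/z2.png',cv2.resize(s[205:455,240:510],None,fx=2.4,fy=2.4,interpolation=2))
E
```

```text
(412.1162790697674, 246.11627906976744, 43.0) (355.74545454545455, 255.48181818181817, 110.0) (array([ 0.52485134, -0.09185723,  0.20509644]), [np.float64(0.0006673656867322273), np.float64(0.0006673656867321432)])
((408.1268615722656, 247.36087036132812), (97.9066162109375, 140.6752471923828), 89.0759506225586)
[[337.00894 199.54826]
 [477.66586 197.27959]
 [479.24478 295.17346]
 [338.58786 297.44214]] [array([0.60475425, 0.01585156, 0.15      ]), array([ 0.60622941, -0.21431526,  0.15      ]), array([ 0.44730663, -0.21042747,  0.15      ]), array([0.44698714, 0.01613664, 0.15      ])]
```

View pics/z1.png

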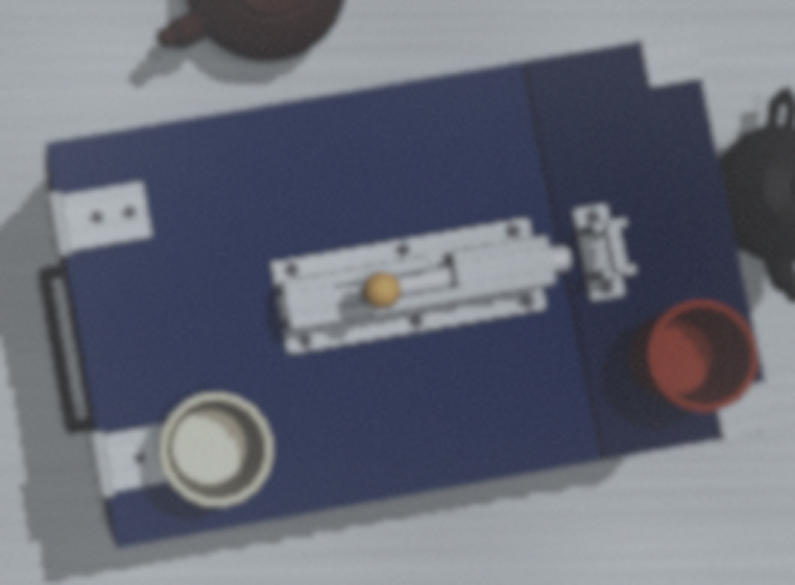

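View pics/z2.png

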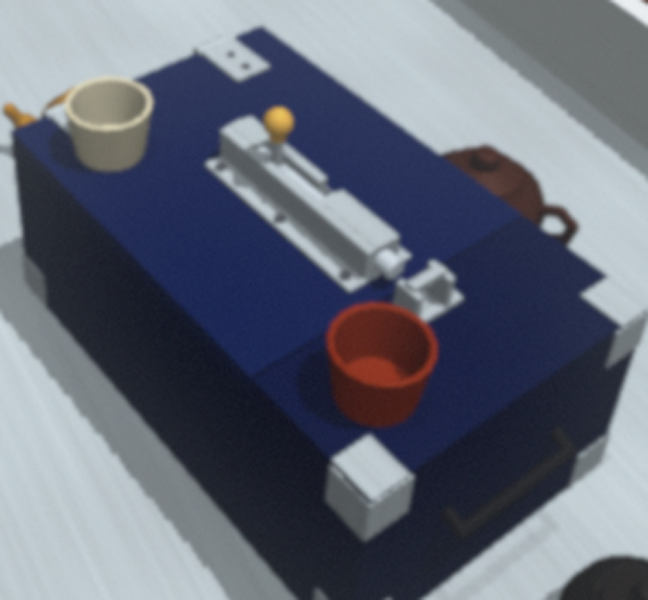

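The top crop shows the lid corners at zoom (47,145) and (118,546), and the seam ends at (527,62) and (601,458). The knob is upright, the slot runs to its right, and the red cup is beside the keeper on the -x side.

```bash
python3 - <<'E'
from h import *
pt=lambda u,v:plane('top',(285+(u+.5)/3-.5,150+(v+.5)/3-.5),.15)[:2]
P=np.array([pt(47,145),pt(118,546),pt(527,62),pt(601,458)])
Q=np.array([[.11,.18],[-.11,.18],[.11,-.0845],[-.11,-.0845]])
def fit(P,Q):
    a=Q-Q.mean(0);b=P-P.mean(0);th=np.arctan2((a[:,0]*b[:,1]-a[:,1]*b[:,0]).sum(),(a*b).sum())
    R=np.array([[np.cos(th),-np.sin(th)],[np.sin(th),np.cos(th)]]);return th,R,P.mean(0)-R@Q.mean(0)
th,R,o=fit(P,Q);print(np.degrees(th),o,(P-(Q@R.T+o))*1000)
k=np.array([.52485,-.09186]);print('knob in case',R.T@(k-o)*1000)
def top(u,v,z):return R.T@(plane('top',(285+(u+.5)/3-.5,150+(v+.5)/3-.5),z)[:2]-o)*1000
print('keeper top',top(600,252,.1785),'slot -y end',top(450,272,.176),'nose',top(568,258,.164))
print('cups',top(216,450,.19),top(702,356,.19))
# project check
for n in('top','side'):
    for c in([0,-.012,.176],[0,-.104,.1785],[0,.072,.176],[0,-.07,.176]):
        print(n,c,proj(n,np.append(R@np.array(c[:2])+o,c[2])))
s=manip.get_state();print(s['eef_pos'])
E
```

```text
9.114563698332194 [ 0.52958472 -0.11994368] [[-1.81217456  0.06936024]
 [ 0.91052557 -0.06677284]
 [-0.48180489 -1.52092321]
 [ 1.38345388  1.51833581]]
knob in case [-0.2262276  28.47910618]
keeper top [ -0.40157478 -93.64232848] slot -y end [  2.79026555 -14.72152244] nose [ -0.28551686 -81.76716624]
cups [-65.93203601 123.85026568] [ -62.02364105 -130.39751583]
top [0, -0.012, 0.176] [433.30919858 242.38054702]
top [0, -0.104, 0.1785] [491.04145298 232.29698395]
top [0, 0.072, 0.176] [380.71921713 251.53046272]
top [0, -0.07, 0.176] [469.37486552 236.1056292 ]
side [0, -0.012, 0.176] [371.97985577 284.86509602]
side [0, -0.104, 0.1785] [416.69166915 320.32433816]
side [0, 0.072, 0.176] [337.06055924 256.01327044]
side [0, -0.07, 0.176] [399.17287433 307.33313824]
[0.19579506 0.59334933 0.18933338]
```

The fit agrees to about 1.8 mm. The knob is in case coordinates at (0, 28.5), z = 205, so travel is about 9.5 mm. My plan is to grip the ball with the jaws along case y, slide it home, then carry it over its arc. First I raise the tool and turn it to align.

{"op": "step_arm", "data": {
  "motion": [
    [[0, 0, -20, 0, 0, -6.85, 50], [0, 0, -20, 0, 0, -6.85, 50], [0, 0, -20, 0, 0, -6.85, 50], [0, 0, -20, 0, 0, -6.85, 50], [0, 0, 0, 0, 0, 0, 50]]
  ]
}}

```text
time_s: 0.57
eef_pos: [0.1963, 0.5945, 0.2735]
eef_rot: [-0.001, 0.646, 0.763, 0.003]
contact_force: [0.1, 0.1, 1.0]
opening: 0.0671
```

```bash
cat >> h.py <<'E'
from scipy.spatial.transform import Rotation as Ro
TH=np.radians(9.11);O=np.array([.52958,-.11994]);RC=np.array([[np.cos(TH),-np.sin(TH)],[np.sin(TH),np.cos(TH)]])
def c2w(x,y,z): return np.append(RC@np.array([x,y])/1000+O,z/1000)
def st():
    s=manip.get_state();w,x,y,z=s['eef_rot'];R=Ro.from_quat([x,y,z,w]).as_matrix();p=s['eef_pos']
    print('t',round(s['time_s'],2),'case TCP',(RC.T@(p[:2]-O)*1000).round(1),(p[2]*1000).round(1),'F case',(RC.T@s['contact_force'][:2]).round(1),s['contact_force'][2].round(1),'open',round(s['opening']*1000,1))
    print('tool x ang',np.degrees(np.arctan2(R[1,0],R[0,0])).round(2),'z',R[:,2].round(4))
    return p,R
def to(w):
    p,R=st();print('tool delta mm',(R.T@(np.array(w)-p)*1000).round(1))
E
python3 -c "
from h import *
to([.52485,-.09186,.27])"
```

```text
t 0.57 case TCP [-215.9  758.2] 273.5 F case [0.2 0.1] 1.0 open 67.1
tool x ang 99.53 z [ 0.0023  0.0049 -1.    ]
tool delta mm [-731.3  210.3    0.9]
```

{"op": "step_arm", "data": {
  "motion": [
    [[-36, 10.5, 0, 0, 0, 0, 50], [-36, 10.5, 0, 0, 0, 0, 50], [-36, 10.5, 0, 0, 0, 0, 50], [-36, 10.5, 0, 0, 0, 0, 50], [-36, 10.5, 0, 0, 0, 0, 50], [-36, 10.5, 0, 0, 0, 0, 50], [-36, 10.5, 0, 0, 0, 0, 50], [-36, 10.5, 0, 0, 0, 0, 50], [-36, 10.5, 0, 0, 0, 0, 50], [-36, 10.5, 0, 0, 0, 0, 50]]
  ]
}}

```text
time_s: 1.4
eef_pos: [0.3568, 0.253, 0.2692]
eef_rot: [-0.0, 0.649, 0.761, -0.0]
contact_force: [0.8, 1.1, 0.8]
opening: 0.0475
```

{"op": "step_arm", "data": {
  "motion": [
    [[-36, 10, 0, 0, 0, 0, 50], [-36, 10, 0, 0, 0, 0, 50], [-36, 10, 0, 0, 0, 0, 50], [-36, 10, 0, 0, 0, 0, 50], [-36, 10, 0, 0, 0, 0, 50], [-36, 10, 0, 0, 0, 0, 50], [-36, 10, 0, 0, 0, 0, 50], [-36, 10, 0, 0, 0, 0, 50], [-25, 8, 0, 0, 0, 0, 50], [0, 0, 0, 0, 0, 0, 50], [0, 0, 0, 0, 0, 0, 50]]
  ]
}}

```text
time_s: 2.32
eef_pos: [0.4931, -0.0412, 0.2687]
eef_rot: [-0.001, 0.65, 0.76, -0.0]
contact_force: [-0.1, 0.9, -0.9]
opening: 0.0475
```

```bash
python3 -c "
from h import *
to([.52485,-.09186,.27])
for n in('wrist','side'): cv2.imwrite(f'pics/{n}1.png',manip.grab_frame(n)[:,:,::-1])"
```

```text
t 2.32 case TCP [-23.5  83.5] 268.7 F case [0.1 0.9] -0.9 open 47.5
tool x ang 98.9 z [-1.7e-03  5.0e-04 -1.0e+00]
tool delta mm [-54.9  23.5  -1.4]
```

View pics/wrist1.png

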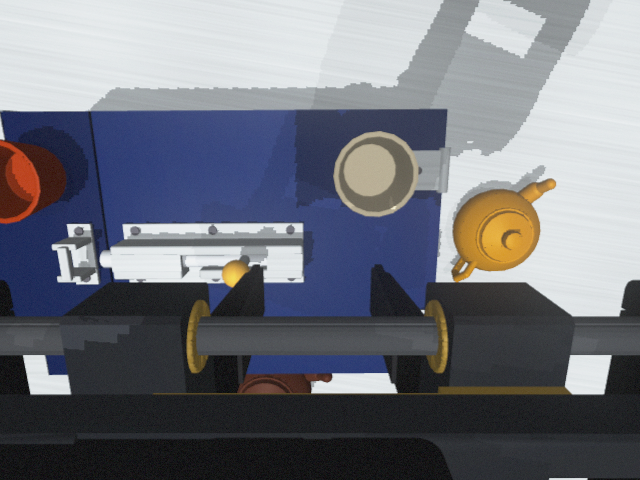

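The wrist view shows the knob upright at about (236,273), the bolt nose pulled back and both cups standing. I'll check the knob position with this camera.

```bash
python3 -c "
from h import *
w=plane('wrist',(236,273),.2045);print(w,RC.T@(w[:2]-O)*1000)
for q in((62,255),(110,258)): w=plane('wrist',q,.17);print(RC.T@(w[:2]-O)*1000)"
```

```text
[ 0.52518113 -0.08975046  0.2045    ] [ 0.4365378  30.50521306]
[  -1.94004585 -107.61830377]
[  0.5027033  -71.62306518]
```

{"op": "step_arm", "data": {
  "motion": [
    [[-27, 12, 0, 0, 0, 0, 50], [-27, 11.5, 0, 0, 0, 0, 50], [0, 0, 0, 0, 0, 0, 50], [0, 0, 0, 0, 0, 0, 50]]
  ]
}}

```text
time_s: 2.75
eef_pos: [0.525, -0.0894, 0.2693]
eef_rot: [-0.0, 0.649, 0.761, -0.0]
contact_force: [-1.3, -0.1, -0.2]
opening: 0.0479
```

```bash
python3 -c "
from h import *
to([.52485,-.09186,.2085])
im=manip.grab_frame('wrist')[:,:,::-1].copy();cv2.imwrite('pics/wrist2.png',im)
cv2.imwrite('pics/side2.png',cv2.resize(manip.grab_frame('side')[180:380,230:510,::-1],None,fx=2.8,fy=2.8))"
```

```text
t 2.75 case TCP [ 0.3 30.9] 269.3 F case [-1.3  0.1] -0.2 open 47.9
tool x ang 99.11 z [-6.e-04  4.e-04 -1.e+00]
tool delta mm [-2.5 -0.5 60.8]
```

View pics/wrist2.png

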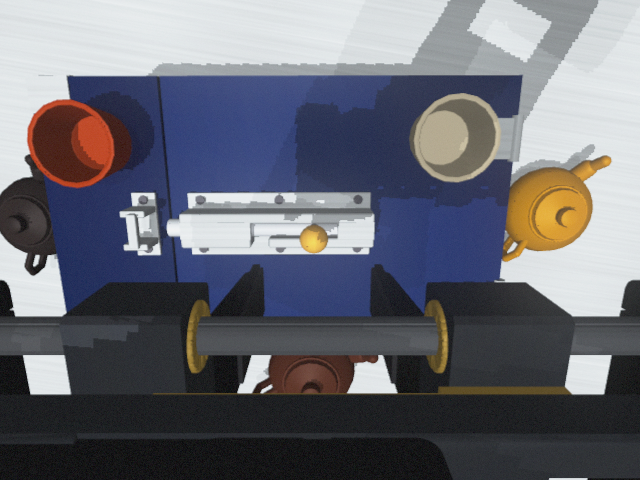

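View pics/side2.png

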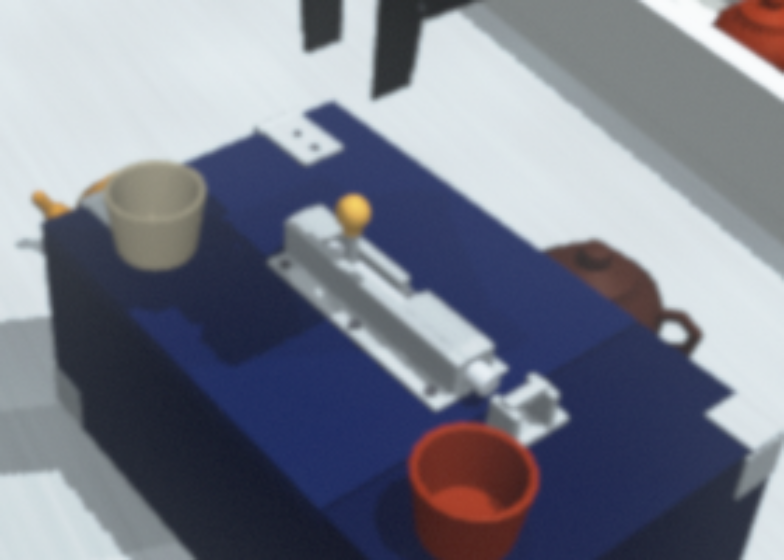

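The fingers straddle the knob in y with clear space all round. I lower, look at the force, then close.

{"op": "step_arm", "data": {
  "motion": [
    [[-1, 0, 15, 0, 0, 0, 50], [0, 0, 15, 0, 0, 0, 50], [0, 0, 15, 0, 0, 0, 50], [0, 0, 15, 0, 0, 0, 50], [0, 0, 0, 0, 0, 0, 50], [0, 0, 0, 0, 0, 0, 30], [0, 0, 0, 0, 0, 0, 10], [0, 0, 0, 0, 0, 0, 0], [0, 0, 0, 0, 0, 0, 0], [0, 0, 0, 0, 0, 0, 0], [0, 0, 0, 0, 0, 0, 0]]
  ]
}}

```text
time_s: 3.77
eef_pos: [0.5253, -0.0909, 0.2101]
eef_rot: [0.0, 0.649, 0.761, 0.0]
contact_force: [0.4, 0.1, -0.6]
opening: 0.013
```

```bash
python3 -c "
from h import *
st()
cv2.imwrite('pics/side3.png',cv2.resize(manip.grab_frame('side')[180:380,230:510,::-1],None,fx=2.8,fy=2.8))"
```

```text
t 3.77 case TCP [ 0.3 29.4] 210.1 F case [0.4 0.1] -0.6 open 13.0
tool x ang 99.13 z [ 6.e-04 -1.e-04 -1.e+00]
```

View pics/side3.png

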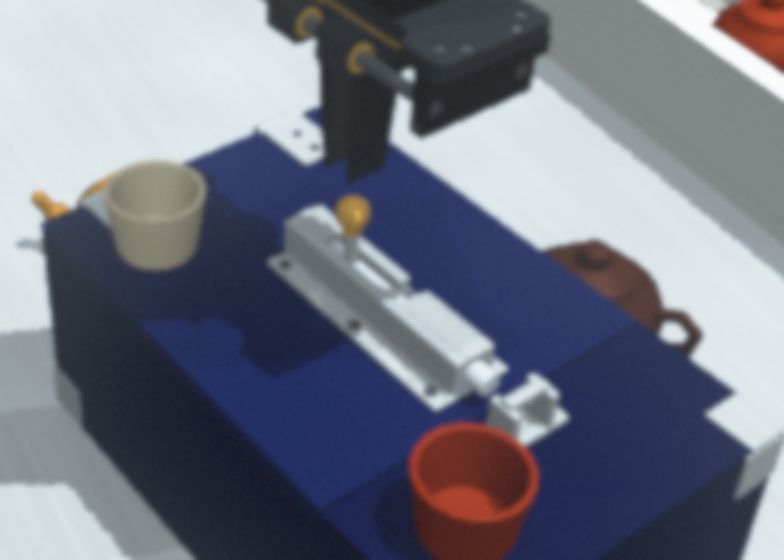

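The fingers closed to 13 mm without the ball, which is 19 mm. In the side view the tips appear above or behind the knob, at about (360,244) where I expected a lower row. Something in the geometry is off, so I'll look from the top and wrist and measure the tips.

```bash
python3 -c "
from h import *
p,R=st()
print('tip proj side',proj('side',p+[0,0,-.014]),'top',proj('top',p+[0,0,-.014]))
w=plane('side',(360,244),p[2]-.014);print('side tip on plane',w,RC.T@(w[:2]-O)*1000)
t=manip.grab_frame('top')[:,:,::-1];cv2.imwrite('pics/top4.png',cv2.resize(t[150:345,285:550],None,fx=3,fy=3))
cv2.imwrite('pics/wrist4.png',manip.grab_frame('wrist')[:,:,::-1])
s=manip.grab_frame('side')[:,:,::-1];cv2.imwrite('pics/side4.png',cv2.resize(s[140:300,280:440],None,fx=3.7,fy=3.7,interpolation=2))"
```

```text
t 3.82 case TCP [ 0.3 29.4] 210.0 F case [0.1 1. ] -0.2 open 8.7
tool x ang 99.13 z [ 4.e-04 -0.e+00 -1.e+00]
tip proj side [354.92325564 259.88214134] top [410.29834241 245.85812127]
side tip on plane [ 0.55216685 -0.06034581  0.19596456] [31.73751417 55.26629729]
```

View pics/top4.png

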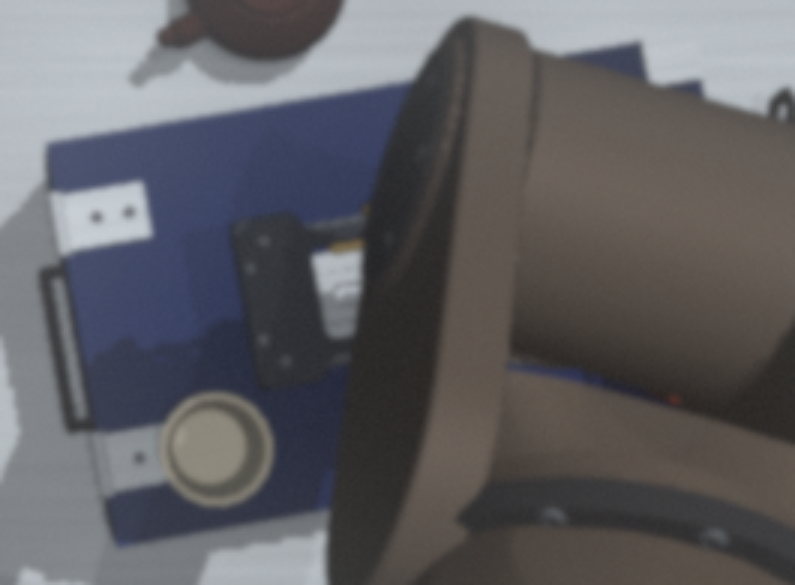

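View pics/wrist4.png

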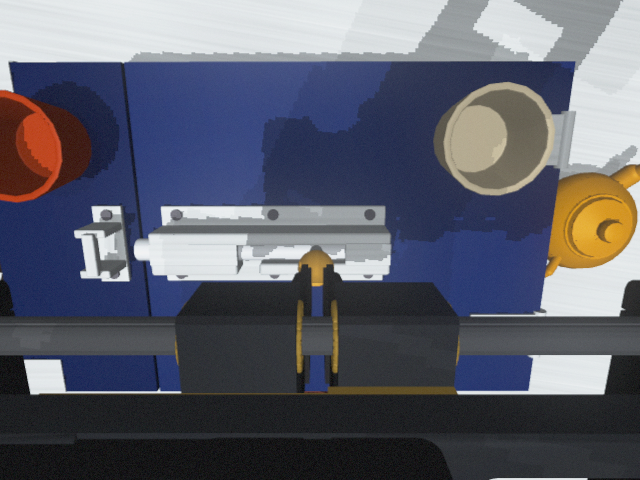

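View pics/side4.png

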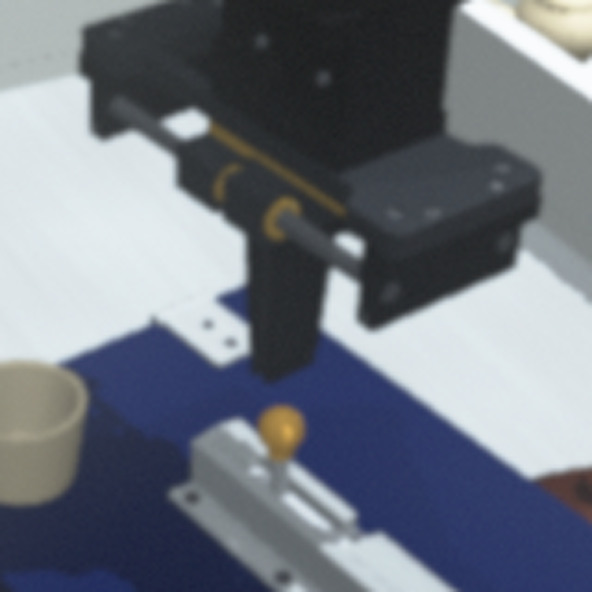

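```bash
python3 -c "
from h import *
p,R=st()
print('ball',proj('wrist',c2w(0,29.5,204.5)))
for dz in(-14,-5,0,5,10,20):
  for dx in (-20,-10,0,10,20,30): 
    q=p+R@np.array([0,dx,-dz])/1000
    print(dz,dx,proj('wrist',q).round(0),proj('side',q).round(0))
w=cv2.imread('pics/wrist4.png');cv2.imwrite('pics/wz4.png',cv2.resize(w[225:305,266:366],None,fx=7,fy=7,interpolation=2))
"
```

```text
t 3.97 case TCP [ 0.3 29.4] 209.8 F case [-0.1  0.4] -0.1 open 1.5
tool x ang 99.13 z [ 1.e-04  1.e-04 -1.e+00]
ball [317.01751419 266.83165141]
-14 -20 [317. 226.] [344. 265.]
-14 -10 [317. 244.] [350. 262.]
-14 0 [317. 262.] [355. 260.]
-14 10 [317. 280.] [360. 258.]
-14 20 [317. 297.] [365. 255.]
-14 30 [317. 313.] [370. 253.]
-5 -20 [317. 230.] [345. 260.]
-5 -10 [317. 249.] [350. 258.]
-5 0 [317. 268.] [355. 255.]
-5 10 [317. 286.] [360. 253.]
-5 20 [317. 303.] [365. 250.]
-5 30 [317. 321.] [370. 248.]
0 -20 [317. 232.] [345. 258.]
0 -10 [317. 252.] [350. 255.]
0 0 [317. 271.] [355. 253.]
0 10 [317. 289.] [361. 250.]
0 20 [317. 307.] [366. 248.]
0 30 [317. 325.] [371. 245.]
5 -20 [317. 235.] [345. 255.]
5 -10 [317. 255.] [350. 252.]
5 0 [317. 274.] [355. 250.]
5 10 [317. 293.] [361. 248.]
5 20 [317. 311.] [366. 245.]
5 30 [317. 329.] [371. 243.]
10 -20 [317. 238.] [345. 252.]
10 -10 [317. 258.] [350. 250.]
10 0 [317. 278.] [356. 247.]
10 10 [317. 297.] [361. 245.]
10 20 [317. 316.] [366. 243.]
10 30 [317. 334.] [371. 240.]
20 -20 [317. 243.] [345. 247.]
20 -10 [317. 264.] [351. 244.]
20 0 [317. 285.] [356. 242.]
20 10 [317. 305.] [361. 239.]
20 20 [317. 325.] [366. 237.]
20 30 [317. 344.] [372. 235.]
```

View pics/wz4.png

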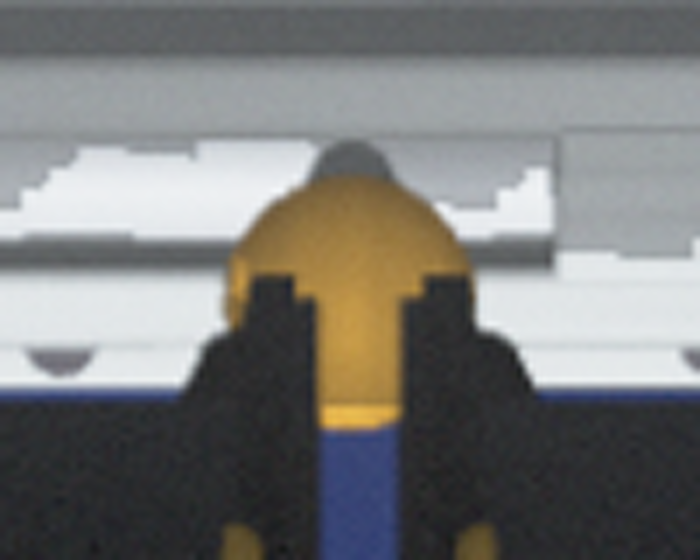

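Both views put the fingertips about 20 mm above the reported TCP z: wrist row 264 for the near edge, side row 242. The stated figure is 14 mm below, and the zero force with full closure fits the tips being above the ball. I'll trust the pictures, open, and go down gradually while watching the force.

{"op": "step_arm", "data": {
  "motion": [
    [[0, 0, 0, 0, 0, 0, 45], [0, 0, 0, 0, 0, 0, 45], [0, 0, 0, 0, 0, 0, 45], [0, 0, 0, 0, 0, 0, 45], [0, 0, 0, 0, 0, 0, 45], [0, 0, 0, 0, 0, 0, 45], [0, 0, 5, 0, 0, 0, 45], [0, 0, 5, 0, 0, 0, 45], [0, 0, 3, 0, 0, 0, 45], [0, 0, 0, 0, 0, 0, 45]]
  ]
}}

```text
time_s: 4.8
eef_pos: [0.5248, -0.0908, 0.1957]
eef_rot: [-0.001, 0.649, 0.761, -0.0]
contact_force: [-0.3, -0.5, -0.2]
opening: 0.0427
```

```bash
python3 -c "
from h import *
p,R=st()
w=manip.grab_frame('wrist')[:,:,::-1];cv2.imwrite('pics/w5.png',cv2.resize(w[180:310,220:420],None,fx=4,fy=4))
s=manip.grab_frame('side')[:,:,::-1];cv2.imwrite('pics/side5.png',cv2.resize(s[160:320,280:440],None,fx=3.7,fy=3.7,interpolation=2))"
```

```text
t 4.8 case TCP [-0.1 29.6] 195.7 F case [-0.4 -0.4] -0.2 open 42.7
tool x ang 99.13 z [-1.4e-03  5.0e-04 -1.0e+00]
```

View pics/side5.png

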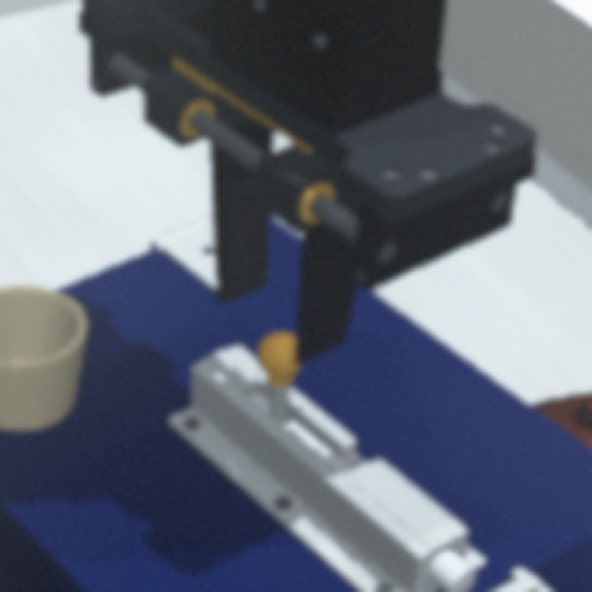

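View pics/w5.png

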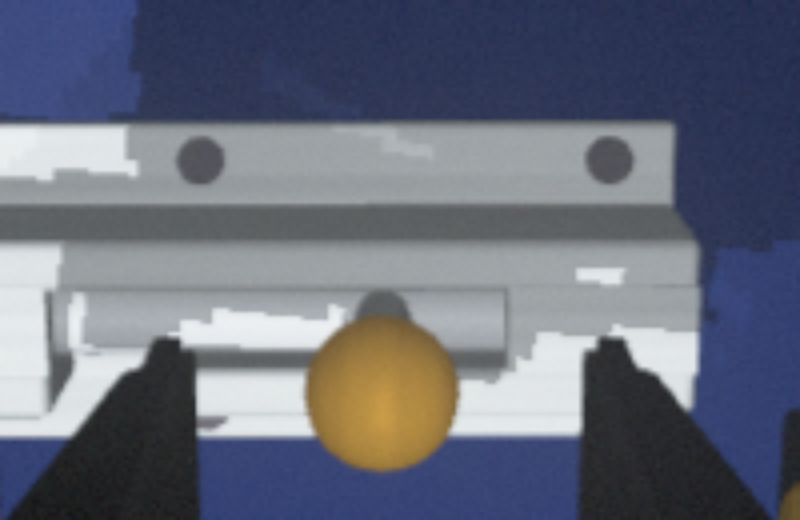

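The fingers are centred on the ball in y, with tips still about level with its top. I go down 21 mm more, then close.

{"op": "step_arm", "data": {
  "motion": [
    [[0, 0, 6, 0, 0, 0, 45], [0, 0, 5, 0, 0, 0, 45], [0, 0, 5, 0, 0, 0, 45], [0, 0, 5, 0, 0, 0, 45], [0, 0, 0, 0, 0, 0, 45]]
  ]
}}

```text
time_s: 5.32
eef_pos: [0.5247, -0.0907, 0.1745]
eef_rot: [-0.001, 0.649, 0.761, -0.0]
contact_force: [0.6, 1.0, 0.5]
opening: 0.0425
```

{"op": "step_arm", "data": {
  "motion": [
    [[0, 0, 0, 0, 0, 0, 25], [0, 0, 0, 0, 0, 0, 10], [0, 0, 0, 0, 0, 0, 0], [0, 0, 0, 0, 0, 0, 0], [0, 0, 0, 0, 0, 0, 0], [0, 0, 0, 0, 0, 0, 0], [0, 0, 0, 0, 0, 0, 0]]
  ]
}}

```text
time_s: 5.9
eef_pos: [0.5253, -0.091, 0.1759]
eef_rot: [0.0, 0.649, 0.761, 0.0]
contact_force: [1.2, -1.3, 1.3]
opening: 0.017
```

```bash
python3 -c "
from h import *
p,R=st()
w=manip.grab_frame('wrist')[:,:,::-1];cv2.imwrite('pics/w6.png',cv2.resize(w[180:310,220:420],None,fx=4,fy=4))
s=manip.grab_frame('side')[:,:,::-1];cv2.imwrite('pics/side6.png',cv2.resize(s[160:320,280:440],None,fx=3.7,fy=3.7,interpolation=2))"
```

```text
t 5.9 case TCP [ 0.4 29.3] 175.9 F case [ 1.  -1.5] 1.3 open 17.0
tool x ang 99.13 z [ 5.e-04 -2.e-04 -1.e+00]
```

View pics/side6.png

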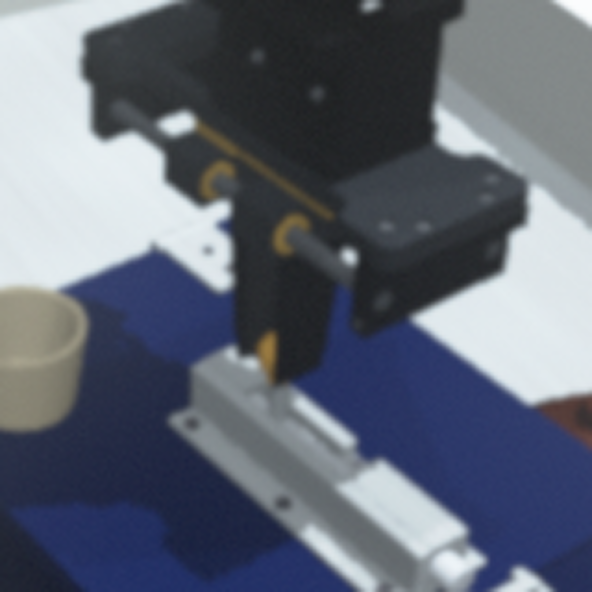

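View pics/w6.png

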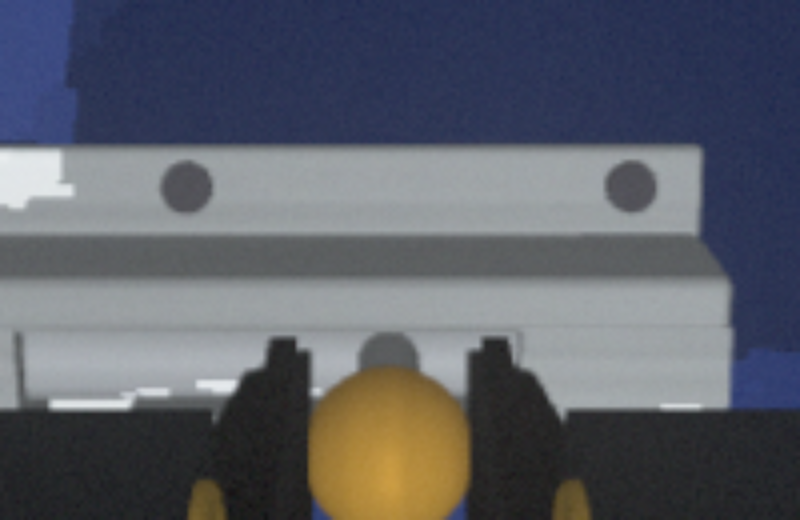

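The ball is held, with the opening stopped at 17 mm. Now I slide it along the slot towards case -y.

{"op": "step_arm", "data": {
  "motion": [
    [[0, 0, 0, 0, 0, 0, 0], [-3, 0, 0, 0, 0, 0, 0], [-5, 0, 0, 0, 0, 0, 0], [-5, 0, 0, 0, 0, 0, 0], [-5, 0, 0, 0, 0, 0, 0], [-5, 0, 0, 0, 0, 0, 0], [-5, 0, 0, 0, 0, 0, 0], [-4, 0, 0, 0, 0, 0, 0], [-4, 0, 0, 0, 0, 0, 0], [0, 0, 0, 0, 0, 0, 0]]
  ]
}}

```text
time_s: 6.83
eef_pos: [0.5313, -0.1276, 0.1758]
eef_rot: [0.0, 0.649, 0.761, 0.0]
contact_force: [0.4, -0.6, 3.7]
opening: 0.0172
```

```bash
python3 -c "
from h import *
p,R=st()
w=manip.grab_frame('wrist')[:,:,::-1];cv2.imwrite('pics/w7.png',w)
s=manip.grab_frame('side')[:,:,::-1];cv2.imwrite('pics/side7.png',cv2.resize(s[180:370,270:460],None,fx=3.1,fy=3.1,interpolation=2))"
```

```text
t 6.83 case TCP [ 0.4 -7.8] 175.8 F case [ 0.3 -0.6] 3.7 open 17.2
tool x ang 99.1 z [ 6.e-04 -5.e-04 -1.e+00]
```

View pics/side7.png

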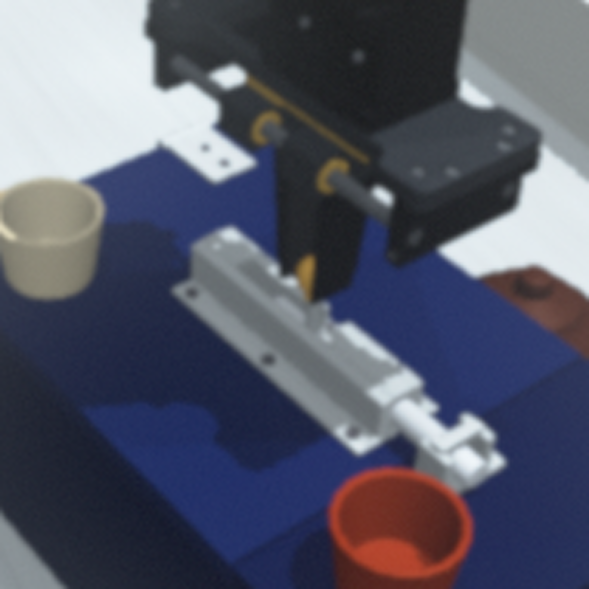

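View pics/w7.png

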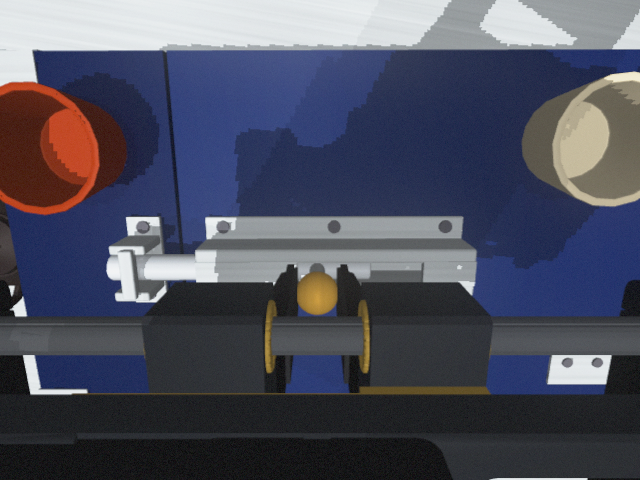

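The bolt nose is in the keeper, with about 4 mm to go. I push on gently to feel the stop.

{"op": "step_arm", "data": {
  "motion": [
    [[-2, 0, 0, 0, 0, 0, 0], [-2, 0, 0, 0, 0, 0, 0], [-1, 0, 0, 0, 0, 0, 0], [0, 0, 0, 0, 0, 0, 0]]
  ]
}}

```text
time_s: 7.27
eef_pos: [0.5318, -0.1313, 0.1758]
eef_rot: [-0.0, 0.649, 0.761, 0.0]
contact_force: [0.2, 3.4, 6.1]
opening: 0.017
```

{"op": "step_arm", "data": {
  "motion": [
    [[-1, 0, 0, 0, 0, 0, 0], [-1, 0, 0, 0, 0, 0, 0], [0, 0, 0, 0, 0, 0, 0]]
  ]
}}

```text
time_s: 7.52
eef_pos: [0.5316, -0.1318, 0.1757]
eef_rot: [-0.002, 0.649, 0.761, 0.001]
contact_force: [-1.8, 12.1, 8.6]
opening: 0.0171
```

```bash
python3 -c "
from h import *
p,R=st()
w=manip.grab_frame('wrist')[:,:,::-1];cv2.imwrite('pics/w8.png',w)
s=manip.grab_frame('side')[:,:,::-1];cv2.imwrite('pics/side8.png',cv2.resize(s[180:370,270:460],None,fx=3.1,fy=3.1,interpolation=2))"
```

```text
t 7.52 case TCP [  0.1 -12. ] 175.7 F case [ 0.2 12.2] 8.6 open 17.1
tool x ang 99.11 z [-0.0011  0.0033 -1.    ]
```

View pics/w8.png

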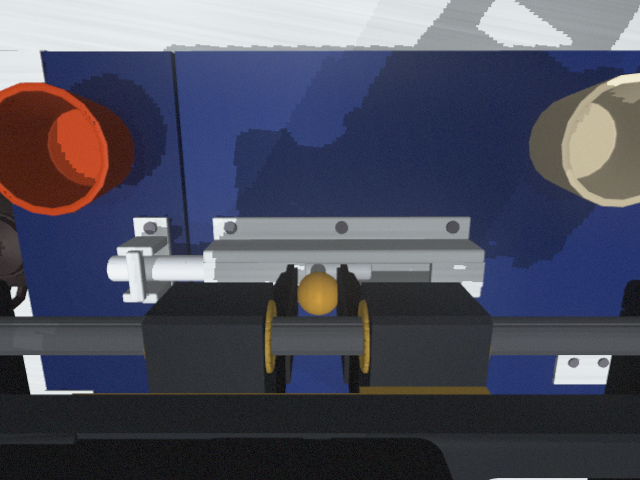

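At y = -12.0 the stop pushes back with 12 N, so the bolt is home. I ease off about 1.5 mm and start the arc: tool y is case +x, tool z is down.

{"op": "step_arm", "data": {
  "motion": [
    [[1.5, 0, 0, 0, 0, 0, 0], [0, 3, 0.1, 0, 0, 0, 0], [0, 3, 0.4, 0, 0, 0, 0], [0, 3, 0.6, 0, 0, 0, 0], [0, 3, 0.7, 0, 0, 0, 0], [0, 3, 1, 0, 0, 0, 0], [0, 2.6, 1.2, 0, 0, 0, 0], [0, 2.6, 1.4, 0, 0, 0, 0], [0, 2.6, 1.6, 0, 0, 0, 0], [0, 0, 0, 0, 0, 0, 0]]
  ]
}}

```text
time_s: 8.45
eef_pos: [0.5543, -0.1278, 0.1684]
eef_rot: [-0.001, 0.649, 0.761, 0.0]
contact_force: [-0.5, 4.1, 3.3]
opening: 0.0173
```

```bash
python3 -c "
from h import *
p,R=st()
w=manip.grab_frame('wrist')[:,:,::-1];cv2.imwrite('pics/w9.png',w)
s=manip.grab_frame('side')[:,:,::-1];cv2.imwrite('pics/side9.png',cv2.resize(s[180:370,270:460],None,fx=3.1,fy=3.1,interpolation=2))"
```

```text
t 8.45 case TCP [ 23.1 -11.7] 168.4 F case [0.2 4.1] 3.3 open 17.3
tool x ang 99.13 z [-8.0e-04  1.1e-03 -1.0e+00]
```

View pics/side9.png

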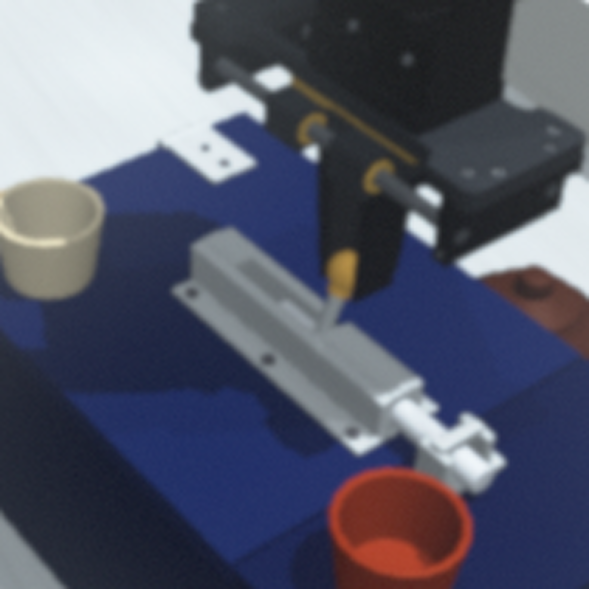

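View pics/w9.png

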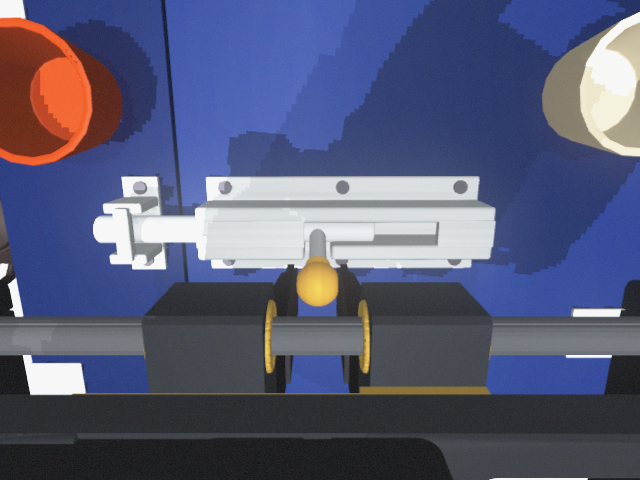

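The stem is leaning through the notch at about 0.6 rad with low forces. I continue along the arc.

{"op": "step_arm", "data": {
  "motion": [
    [[0, 2.4, 1.7, 0, 0, 0, 0], [0, 2.3, 2, 0, 0, 0, 0], [0, 2.1, 2.1, 0, 0, 0, 0], [0, 2, 2.3, 0, 0, 0, 0], [0, 1.8, 2.4, 0, 0, 0, 0], [0, 1.6, 2.6, 0, 0, 0, 0], [0, 1.4, 2.7, 0, 0, 0, 0], [0, 1.2, 2.7, 0, 0, 0, 0], [0, 0, 0, 0, 0, 0, 0]]
  ]
}}

```text
time_s: 9.3
eef_pos: [0.5717, -0.1253, 0.1515]
eef_rot: [0.002, 0.649, 0.761, 0.002]
contact_force: [10.2, 10.2, 12.6]
opening: 0.0164
```

```bash
python3 -c "
from h import *
p,R=st()
w=manip.grab_frame('wrist')[:,:,::-1];cv2.imwrite('pics/w10.png',w)
s=manip.grab_frame('side')[:,:,::-1];cv2.imwrite('pics/side10.png',cv2.resize(s[180:370,270:460],None,fx=3.1,fy=3.1,interpolation=2))"
```

```text
t 9.3 case TCP [ 40.8 -11.9] 151.5 F case [11.7  8.4] 12.6 open 16.4
tool x ang 99.12 z [ 6.7e-03  4.0e-04 -1.0e+00]
```

View pics/side10.png

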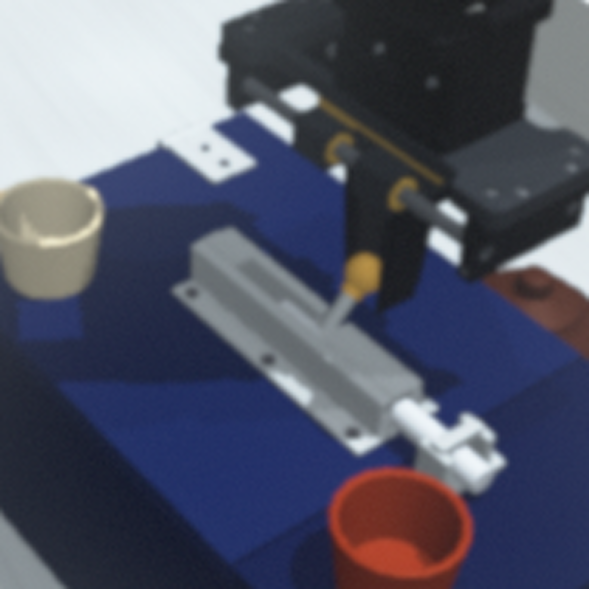

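View pics/w10.png

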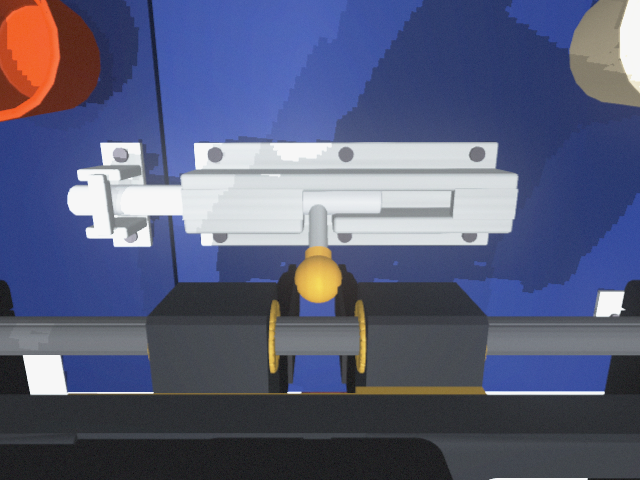

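The ball has slipped in the pads: the fingers are ahead of it and the handle is only part of the way over. I'll compute the angle from the two views.

```bash
cat >> h.py <<'E'
def theta(n,img,roi):
    b=blob(img,(10,110,90),(30,255,255),roi); o,d=ray(n,b[:2])
    # point on ray in case frame closest to circle
    oc=np.append(RC.T@(o[:2]-O),o[2])*1000; dc=np.append(RC.T@d[:2],d[2])
    best=min(((np.linalg.norm(np.cross(np.array([40*np.sin(t),-12,164+40*np.cos(t)])-oc,dc)),t) for t in np.linspace(-.2,1.7,400)))
    print(n,'blob',np.round(b,1),'dist mm %.1f theta %.2f'%best)
E
python3 -c "
from h import *
theta('wrist',cv2.imread('pics/w10.png'),(285,240,350,320))
theta('wrist',cv2.imread('pics/w10.png'),(296,255,340,302))
s=cv2.imread('pics/side10.png');s=cv2.resize(s,(190,190),interpolation=3);f=np.zeros((480,640,3),np.uint8);f[180:370,270:460]=s
theta('side',f,(375,250,400,285))"
```

```text
wrist blob [ 317.8  275.5 1961. ] dist mm 0.5 theta 0.78
wrist blob [ 317.7  278.  1734. ] dist mm 0.4 theta 0.84
side blob [386.7 267.9 131. ] dist mm 1.3 theta 0.72
```

By both cameras the handle is at about 0.8 rad. The grip stops the ball from turning, so it slipped. I'll let go, rise, close the fingers, and roll the ball the rest of the way with the flat fingertip from above, moving along the arc.

{"op": "step_arm", "data": {
  "motion": [
    [[0, 0, 0, 0, 0, 0, 45], [0, 0, 0, 0, 0, 0, 45], [0, 0, 0, 0, 0, 0, 45], [0, 0, 0, 0, 0, 0, 45], [0, 0, 0, 0, 0, 0, 45], [0, 0, 0, 0, 0, 0, 45], [0, 0, -10, 0, 0, 0, 45], [0, 0, -15, 0, 0, 0, 45], [0, 0, -20, 0, 0, 0, 45], [0, 0, -10, 0, 0, 0, 20], [0, 0, 0, 0, 0, 0, 0], [0, 0, 0, 0, 0, 0, 0]]
  ]
}}

```text
time_s: 10.4
eef_pos: [0.5689, -0.1259, 0.2055]
eef_rot: [0.0, 0.649, 0.761, 0.0]
contact_force: [-0.4, 0.5, -0.1]
opening: 0.0279
```

{"op": "step_arm", "data": {
  "motion": [
    [[0, -7, 0, 0, 0, 0, 0], [0, -7, 0, 0, 0, 0, 0], [0, 0, 0, 0, 0, 0, 0], [0, 0, 0, 0, 0, 0, 0], [0, 0, 0, 0, 0, 0, 0], [0, 0, 0, 0, 0, 0, 0]]
  ]
}}

```text
time_s: 10.9
eef_pos: [0.5552, -0.1281, 0.2051]
eef_rot: [-0.0, 0.649, 0.761, 0.0]
contact_force: [0.0, 1.1, 0.6]
opening: 0.0003
```

```bash
python3 -c "
from h import *
p,R=st()
w=manip.grab_frame('wrist')[:,:,::-1].copy();cv2.imwrite('pics/w11.png',w)
s=manip.grab_frame('side')[:,:,::-1].copy();cv2.imwrite('pics/side11.png',cv2.resize(s[160:350,270:460],None,fx=3.1,fy=3.1,interpolation=2))
theta('wrist',w,(270,180,370,320));theta('side',s,(365,240,410,290))"
```

```text
t 10.9 case TCP [ 24.  -12.1] 205.1 F case [0.2 1.1] 0.6 open 0.3
tool x ang 99.13 z [-0.e+00  1.e-04 -1.e+00]
wrist blob [318.4 273.  633. ] dist mm 0.8 theta 0.88
side blob [386.8 268.1 119. ] dist mm 1.1 theta 0.73
```

View pics/side11.png

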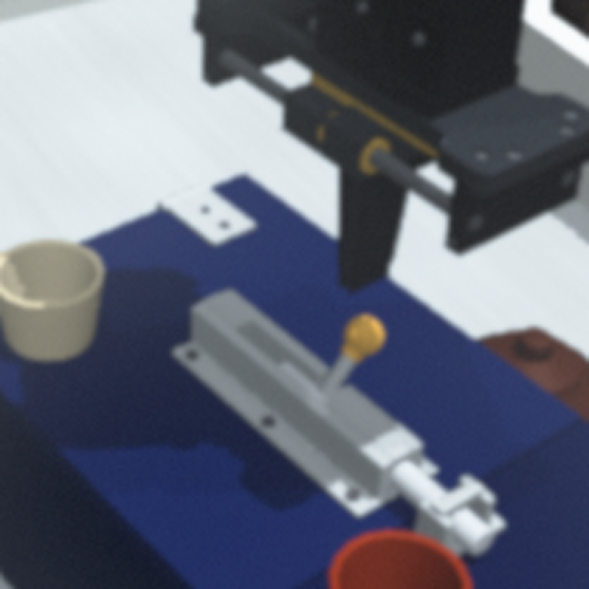

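View pics/w11.png

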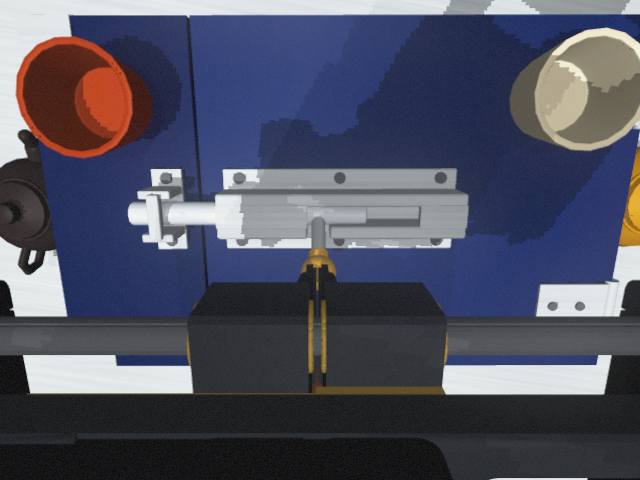

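{"op": "step_arm", "data": {
  "motion": [
    [[0, -2, 7, 0, 0, 0, 0], [0, 0, 7, 0, 0, 0, 0], [0, 0, 4, 0, 0, 0, 0], [0, 0, 0, 0, 0, 0, 0]]
  ]
}}

```text
time_s: 11.33
eef_pos: [0.5526, -0.1282, 0.1858]
eef_rot: [-0.001, 0.649, 0.761, -0.0]
contact_force: [0.6, 0.9, -0.9]
opening: 0.0005
```

{"op": "step_arm", "data": {
  "motion": [
    [[0, 0, 2, 0, 0, 0, 0], [0, 0, 0, 0, 0, 0, 0]]
  ]
}}

```text
time_s: 11.5
eef_pos: [0.5531, -0.1284, 0.1849]
eef_rot: [-0.0, 0.649, 0.761, -0.0]
contact_force: [-0.2, 0.3, -0.5]
opening: 0.0008
```

```bash
python3 -c "
from h import *
p,R=st()
s=manip.grab_frame('side')[:,:,::-1].copy();cv2.imwrite('pics/side12.png',cv2.resize(s[160:350,270:460],None,fx=3.1,fy=3.1,interpolation=2))
theta('side',s,(365,240,410,290))"
```

```text
t 11.5 case TCP [ 21.9 -12. ] 184.9 F case [-0.2  0.3] -0.5 open 0.8
tool x ang 99.14 z [-3.e-04  2.e-04 -1.e+00]
side blob [386.8 268.5 116. ] dist mm 0.5 theta 0.74
```

View pics/side12.png

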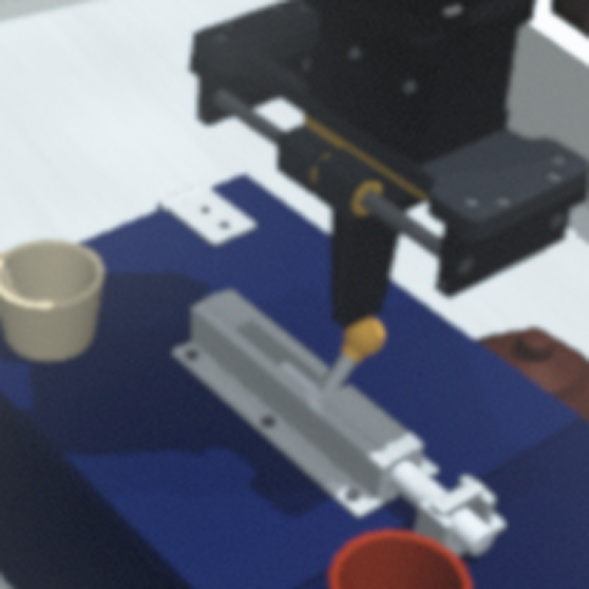

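Tip just above the ball top. Make contact and start rolling it along.

{"op": "step_arm", "data": {
  "motion": [
    [[0, 0, 2, 0, 0, 0, 0], [0, 2.3, 1.9, 0, 0, 0, 0], [0, 2.3, 1.9, 0, 0, 0, 0], [0, 2.1, 2, 0, 0, 0, 0], [0, 2, 2, 0, 0, 0, 0], [0, 1.8, 2.2, 0, 0, 0, 0], [0, 1.8, 2.2, 0, 0, 0, 0]]
  ]
}}

```text
time_s: 12.13
eef_pos: [0.5666, -0.1264, 0.1715]
eef_rot: [0.001, 0.649, 0.761, 0.001]
contact_force: [5.1, 2.8, 6.6]
opening: -0.0
```

```bash
python3 -c "
from h import *
p,R=st()
s=manip.grab_frame('side')[:,:,::-1].copy();cv2.imwrite('pics/side13.png',cv2.resize(s[160:350,270:460],None,fx=3.1,fy=3.1,interpolation=2))
theta('side',s,(365,240,415,300))
w=manip.grab_frame('wrist')[:,:,::-1].copy();cv2.imwrite('pics/w13.png',w)"
```

```text
t 12.13 case TCP [ 35.5 -12.3] 171.5 F case [5.4 2. ] 6.6 open -0.0
tool x ang 99.13 z [ 2.9e-03 -2.0e-04 -1.0e+00]
side blob [389.6 271.2  89. ] dist mm 0.1 theta 1.00
```

View pics/side13.png

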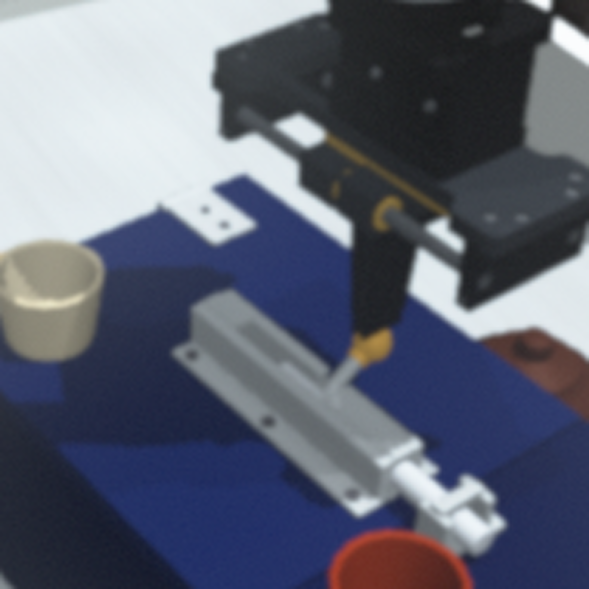

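It works: the handle is at about 1.0 rad with 7 N. Continue, with a little more x.

{"op": "step_arm", "data": {
  "motion": [
    [[0, 2.5, 2, 0, 0, 0, 0], [0, 2, 2.4, 0, 0, 0, 0], [0, 1.6, 2.4, 0, 0, 0, 0], [0, 1.2, 2.5, 0, 0, 0, 0], [0, 1, 2.5, 0, 0, 0, 0], [0, 0.8, 2.5, 0, 0, 0, 0], [0, 0, 0, 0, 0, 0, 0]]
  ]
}}

```text
time_s: 12.82
eef_pos: [0.5738, -0.1249, 0.1558]
eef_rot: [-0.001, 0.649, 0.761, -0.0]
contact_force: [0.7, 0.5, 0.1]
opening: 0.0005
```

```bash
python3 -c "
from h import *
p,R=st()
s=manip.grab_frame('side')[:,:,::-1].copy();cv2.imwrite('pics/side14.png',cv2.resize(s[160:350,270:460],None,fx=3.1,fy=3.1,interpolation=2))
theta('side',s,(365,240,415,300))
w=manip.grab_frame('wrist')[:,:,::-1].copy();cv2.imwrite('pics/w14.png',w)"
```

```text
t 12.82 case TCP [ 42.9 -11.9] 155.8 F case [0.8 0.3] 0.1 open 0.5
tool x ang 99.13 z [-1.7e-03  5.0e-04 -1.0e+00]
side blob [392.2 276.3  84. ] dist mm 1.2 theta 1.35
```

View pics/side14.png

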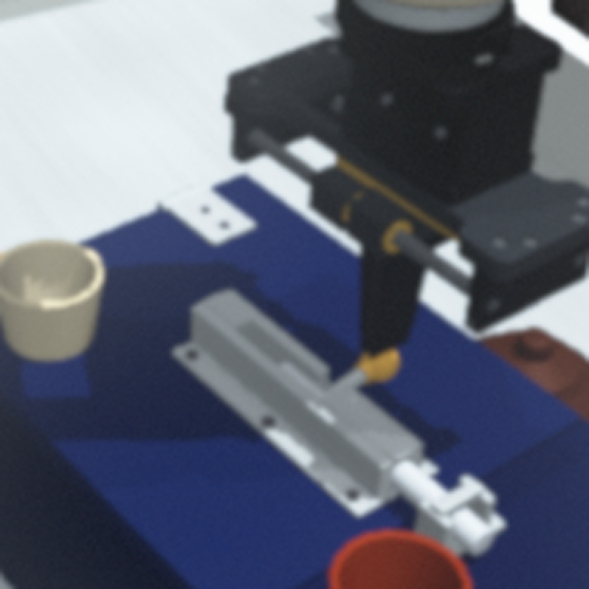

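Close to down, at about 1.4 rad. Now press to the stop in small steps, watching the force.

{"op": "step_arm", "data": {
  "motion": [
    [[0, 0.4, 2, 0, 0, 0, 0], [0, 0.2, 2, 0, 0, 0, 0], [0, 0, 0, 0, 0, 0, 0]]
  ]
}}

```text
time_s: 13.17
eef_pos: [0.5748, -0.1249, 0.1524]
eef_rot: [-0.0, 0.649, 0.761, 0.0]
contact_force: [0.5, -0.8, 0.3]
opening: 0.0004
```

{"op": "step_arm", "data": {
  "motion": [
    [[0, 0, 1.5, 0, 0, 0, 0], [0, 0, 1, 0, 0, 0, 0], [0, 0, 0, 0, 0, 0, 0]]
  ]
}}

```text
time_s: 13.42
eef_pos: [0.5751, -0.125, 0.1509]
eef_rot: [0.0, 0.649, 0.761, 0.0]
contact_force: [-1.6, 0.4, 7.6]
opening: 0.0002
```

```bash
python3 -c "
from h import *
p,R=st()
s=manip.grab_frame('side')[:,:,::-1].copy();cv2.imwrite('pics/side15.png',cv2.resize(s[160:350,270:460],None,fx=3.1,fy=3.1,interpolation=2))
theta('side',s,(365,240,415,300))"
```

```text
t 13.42 case TCP [ 44.2 -12.2] 150.9 F case [-1.5  0.6] 7.6 open 0.2
tool x ang 99.13 z [ 1.e-03 -2.e-04 -1.e+00]
side blob [392.5 276.8  85. ] dist mm 1.5 theta 1.38
```

{"op": "step_arm", "data": {
  "motion": [
    [[0, 0, 1, 0, 0, 0, 0], [0, 0, 0, 0, 0, 0, 0]]
  ]
}}

```text
time_s: 13.63
eef_pos: [0.5753, -0.125, 0.1505]
eef_rot: [0.001, 0.649, 0.761, 0.0]
contact_force: [-1.9, 1.1, 13.7]
opening: 0.0004
```

{"op": "step_arm", "data": {
  "motion": [
    [[0, 0, 1, 0, 0, 0, 0], [0, 0, 0, 0, 0, 0, 0]]
  ]
}}

```text
time_s: 13.8
eef_pos: [0.5754, -0.125, 0.1501]
eef_rot: [0.001, 0.649, 0.761, 0.001]
contact_force: [-3.7, 1.7, 18.6]
opening: 0.0003
```

The force climbs to 19 N with no more travel, so this is the stop. I raise clear and check.

{"op": "step_arm", "data": {
  "motion": [
    [[0, 0, -5, 0, 0, 0, 0], [0, 0, -15, 0, 0, 0, 0], [0, 0, -25, 0, 0, 0, 0], [0, 5, -35, 0, 0, 0, 0], [0, 30, -20, 0, 0, 0, 0], [0, 30, 0, 0, 0, 0, 0], [0, 30, 0, 0, 0, 0, 0], [0, 0, 0, 0, 0, 0, 0], [0, 0, 0, 0, 0, 0, 0]]
  ]
}}

```text
time_s: 14.55
eef_pos: [0.669, -0.1094, 0.247]
eef_rot: [-0.001, 0.648, 0.761, -0.0]
contact_force: [-0.4, -0.4, -0.7]
opening: 0.0004
```

```bash
python3 -c "
from h import *
p,R=st()
s=manip.grab_frame('side')[:,:,::-1].copy();cv2.imwrite('pics/side16.png',cv2.resize(s[205:455,240:510],None,fx=2.4,fy=2.4,interpolation=2))
theta('side',s,(365,240,415,300))
w=manip.grab_frame('wrist')[:,:,::-1].copy();cv2.imwrite('pics/w16.png',w)
h=blob(w,(10,110,90),(30,255,255),(250,100,400,280));print(h)
theta('wrist',w,(250,100,400,280))
q=plane('wrist',h[:2],.167);print('ball case',RC.T@(q[:2]-O)*1000)"
```

```text
t 14.55 case TCP [139.3 -11.7] 247.0 F case [-0.4 -0.3] -0.7 open 0.4
tool x ang 99.18 z [-1.7e-03  4.0e-04 -1.0e+00]
side blob [392.5 277.7 114. ] dist mm 1.5 theta 1.43
(318.57142857142856, 108.76190476190476, 21.0)
wrist blob [318.6 108.8  21. ] dist mm 15.0 theta 1.62
ball case [ 55.18136281 -10.61868788]
```

View pics/side16.png

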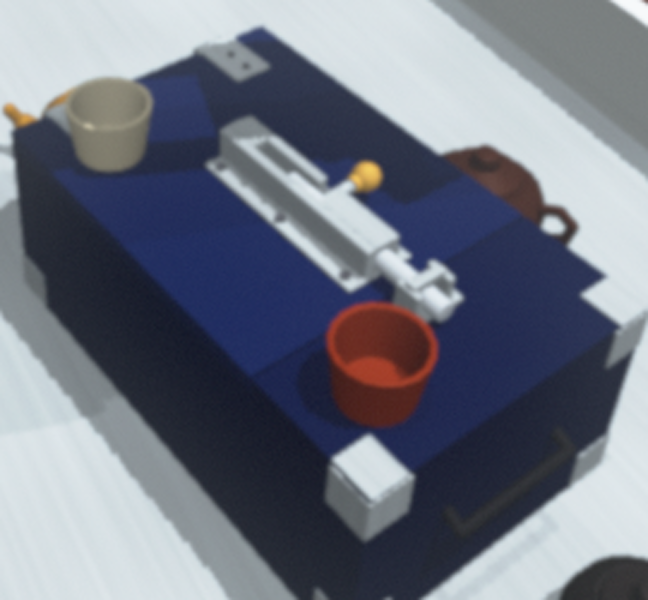

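View pics/w16.png

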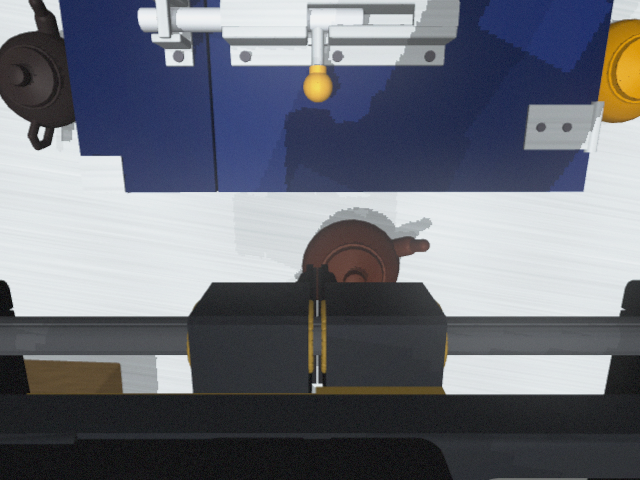

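The handle lies beside the barrel: ball at (318,85) in the wrist view and fully visible in the side view. The cups are in the same pixels as before. I recheck the angle with a proper window around the ball and compare the cup positions.

```bash
python3 -c "
from h import *
w=cv2.imread('pics/w16.png');theta('wrist',w,(300,66,338,108))
q=plane('wrist',(318,85),.167);print('ball case',RC.T@(q[:2]-O)*1000)
s=manip.grab_frame('side')[:,:,::-1].copy();a=cv2.imread('pics/side0.png')
for lo,hi,r in(((0,120,60),(9,255,255),(370,325,430,390)),((15,20,100),(35,110,255),(262,232,310,280))): print(blob(a,lo,hi,r),blob(s,lo,hi,r))
for t in(1.2,1.3,1.4,1.5): print(t,proj('side',c2w(40*np.sin(t),-12,164+40*np.cos(t))),proj('wrist',c2w(40*np.sin(t),-12,164+40*np.cos(t))))
"
```

```text
wrist blob [317.5  84.1 779. ] dist mm 0.7 theta 1.51
ball case [ 40.58240091 -10.99714855]
(398.0327677004096, 354.9877121123464, 1709.0) (397.92403628117916, 355.17857142857144, 1764.0)
(284.5989110707804, 254.66696914700543, 1102.0) (284.40850277264326, 255.31423290203327, 1082.0)
1.2 [390.90509927 273.89026189] [316.6034959   77.36203244]
1.3 [391.30548353 275.48667801] [316.59937125  80.30618582]
1.4 [391.508375   277.22271199] [316.5948341   82.53363152]
1.5 [391.51395371 279.08052887] [316.58994709  84.05568399]
```

```bash
python3 -c "
from station import manip
print(manip.sign_off(), manip.get_state()['time_s'])"
```

```text
the job is handed in; nothing more can be done
the job is handed in; nothing more can be done
```

The case is bolted and I handed the job in; sign-off gave no verdict. I gripped the knob and slid the bolt home, feeling the stop at case y = -12.0 with 12 N of push-back. I then swung the handle through the notch and pressed it down with the closed fingertips until the force rose to 19 N with almost no further movement. The arm was then lifted clear.

**Last checks:**
- **Handle:** it lies at 1.51 rad by the wrist camera and 1.43 rad by the side camera. The two disagree slightly, but both are above the 1.3 limit.
- **Knob:** it sits at about x = 40.6, y = -11, so the bolt is about 49 mm along its 50 mm travel, with the nose through the keeper.
- **Cups:** both are within 1 pixel of where they started in the side view.
- **Lid and robot:** the lid looks shut in the side picture (I did not measure its angle), and the robot touches nothing.

**What went wrong on the way:**
- **Fingertips:** in the pictures they sat about 34 mm higher than the stated tool data, so my first closing missed the ball. I corrected this from the images.
- **Grip:** it slipped at about 0.8 rad during the swing, so I let go and finished by pushing from above.

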